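# Load the decorating caddy and open the square jar

## Robot

A 6-joint arm with a two-finger parallel gripper is mounted at the origin on the work surface. World frame = base frame: x ahead of the robot, y to its left, z up, the work surface at z = 0. Lengths are in m, angles in rad, forces in N, time in s.
With the tool pointing down it reaches from about 0.35 to 0.85 m from the base axis. Payload 8.1 kg.
Tool frame: the origin (TCP) lies at the very end of the fingers, on their centre line; the grasp point (between the pads) lies 19 mm behind it; z points along the fingers, y is the line along which they close (so a half turn about z gives the same grasp; the last joint's range is limited). The gripper opens to 93 mm and grips with 3 to 60 N. Pads are 15 mm wide; open, the fingers measure 128 mm over their backs; the gripper's body (75 mm by 188 mm) begins 65 mm behind the grasp point.
Start: joints at [1.083, 0.13, 1.488, -0, 1.523, -0.085], TCP at [0.235, 0.552, 0.187] pointing down, gripper open.
Joint ranges: [-2.96, 2.96], [-0.89, 2.26], [0.02, 2.5], [-1.34, 4.48], [0, 2.73], [-2.66, 2.66]. Speed limits (rad/s): [2.39, 2.39, 2.79, 3.14, 3.14, 3.14].

## Interface

Orientations are given as a rotation vector (axis times angle).
In Python, from plant import monitor, eyes, ticket gives the robot as it stands.
- The arm moves only by the tool arm_command, never from a script. Its argument "deltas" is a list that holds one entry, the list of rows, each a list of 6 numbers: the shift along the world's x, y, z in cm, then the turn, a rotation vector about the world's x, y, z in degrees. In form: [[[tx, ty, tz, rx, ry, rz], ...]]. A call has 1 to 12 rows; each row shifts and turns the commanded pose from where the row before left it; what a row does not reach is not made up. A row lasts 1/12 s, in which the tool goes at most 41.7 mm and 7.16 degrees, less where a joint would pass 70% of its speed; a pose out of reach is approached as far as the arm can. A call is refused whole if a number of a shift passes 4.17 or a number of a turn 7.16, either way. A call with a gripper value outside its range is refused whole. "gripper" is the opening, from -1 (shut) to 1 (fully open), set as the call begins (left out, the last holds). The fingers move at their own pace and stop on an object; "squeeze" is the grip in N (left out, the last holds). Time passes only in rows, so rows that do not move let the fingers close. It gives the time, the measured TCP pose, the force, the opening and the grip force at its end, in the units of the state.
- monitor.read_state(): the state, without advancing time (a new reading comes with each control period).
- eyes.read_camera(name): name is "side" or "top" or "wrist"; returns the picture (420x560x3 uint8, blue, green, red); there is no depth.
- eyes.camera_model(name): a dict with "fx", "fy", "cx", "cy" (pixels), "rvec" (rotation vector, rad) and "tvec" (3), from world to camera coordinates, as OpenCV has them. Camera axes: x right, y down, z forward; pixel columns grow to the right and rows downward; lengths in m; the calibration is good to about 2 mm. The wrist camera is an equidistant fisheye: a pixel r from the principal point sees the ray r / f radians off the axis. A picture is of the moment at which its call begins: read the wrist's pose just before it. camera_model takes no time and is no camera call; for the wrist camera it gives the pose at the moment of the call.
- ticket.close_job(): hands the job in; it is judged then, once.
The state is a dict: "t": time; "q": joint angles; "dq": joint speeds; "joint_torque": joint torques, N m; "tool_pos": TCP position; "orientation": TCP orientation; "force": force on the tool from outside, world axes, zero at the start; "wrist_torque": the same for the moment, N m; "opening": finger opening in m; "gripper_force": force on a finger pad.
Only numpy, scipy, OpenCV 4.12 (cv2) and the standard library are available. Lean on these libraries where they do the work, as an engineer would, in place of code of your own. Each camera call takes 0.05 s, during which the arm holds its last target. There are 200 camera calls.

## Task

Set up the pastry counter's decorating caddy: stand the wooden cookie stamp and the round steel cutter upright in its open bin, then set the square jar, cap still on, all the way down into the caddy's square well, which keeps it from turning. Unscrew the tight cap (anticlockwise, about a quarter turn), stop turning once the thread lets go, lift the cap straight up and finish while still holding it level and still about 2 cm above the mouth of the jar. Leave everything else on the counter where it is.

Things in the scene. Friction and masses are not known exactly. Their poses are not given: they have to be found in the camera images.
- caddy: Fixed aluminium caddy, 108 (x) x 208 (y) mm, floor 5 mm thick, bolted to the counter at varying place and yaw. Origin: centre of its underside (on the counter). Its own +y part is the square well, its -y part the open bin.
- bin (a point): Centre of the bin's floor, 5 mm above the counter, axes as the caddy. Bin inside 100 (x) x 116 (y) mm; wall tops 28 mm above the counter. Stamp and cutter fit side by side along y (e.g. at y = +28 and -28 mm).
- well (a point): Centre of the square well's floor, 5 mm above the counter, axes as the caddy; 104 mm from the bin's centre along the caddy's +y. Inside 64 x 64 mm with upright walls to 25 mm above the counter and flared lips above, to 33 mm. The 60 mm square jar fits in with 2 mm all round when its sides are parallel to the walls (any of four ways); it can then turn only a few degrees.
- jar: Loose amber glass jar, heavy (about 350 g): square body 60 x 60 mm, 72 mm tall, edges rounded 6 mm; round neck 40 mm across up to 95 mm. Origin: centre of its underside; x and y axes normal to its flat sides. It cannot be unscrewed unbraced: the tight thread turns the whole jar with the cap. It can be lifted by its cap.
- jar_mouth (a point): Centre of the top of the jar's neck, 95 mm above the jar's origin, axes as the jar.
- cap: Round steel screw cap on the jar, 58 mm outside diameter, 22 mm tall, 40 g. Origin: centre of its underside; when closed that is 78 mm above the jar's origin (6 mm above the jar's shoulder), axes parallel to the jar's, cap top 100 mm above the jar's origin. A sprung liner inside makes it tight: about 0.5 N m at first, easing as it rises 3 mm; then it lifts straight off.
- cap_edge (a point): Point on the outside of the cap, 29 mm from its axis, 11 mm above its underside; on the jar's +x side when closed. The thread lets go when the cap has turned 65 to 105 degrees anticlockwise (from above) relative to the jar; further on the next thread can catch. The jar itself first turns up to 10 degrees in the well: turn the hand about 88 degrees.
- stamp: Wooden cookie stamp standing upright: base disc 42 mm across and 12 mm thick, handle a round post 19 mm across up to 55 mm. 60 g. Origin: centre of its underside.
- cutter: Round steel pastry cutter, a standing tube 50 mm outside, 45 mm inside, 45 mm tall, open at both ends. 60 g. Origin: centre of its underside.
- shaker: Bystander: clear shaker bottle, 56 mm across, 115 mm tall. Origin: centre of underside.
- round_jar: Bystander: closed round jar, 60 mm across, 80 mm tall. Origin: centre of underside.
- ramekin: Bystander: small white bowl, 84 mm across, 42 mm tall. Origin: centre of underside.
- spatula: Bystander: spatula lying flat, 280 mm long along its x axis. Origin: its middle, underside.
Mind the look-alikes: they are no part of the job. What is shaped like the cap but red is not meant.

How it is judged:
On the way, in this order (a step that is already met when the one before it is completed fails the run):
1. stamp and cutter stand upright in the bin, released, the jar still outside the well (x of stamp in the frame of bin between -0.045 and 0.045 m and y of stamp in the frame of bin between -0.053 and 0.053 m and z of each of stamp, cutter in the frame of bin below 0.006 m and angle between each of stamp, cutter's own z axis and vertical below 0.15 rad and contact force between each of stamp, cutter and the fingers below 0.1 N and linear speed of each of stamp, cutter below 0.03 m/s and x of cutter in the frame of bin between -0.045 and 0.045 m and y of cutter in the frame of bin between -0.053 and 0.053 m and horizontal distance between jar and well above 0.05 m), for 0.2 s.
2. jar fully down in the well, cap still screwed on (horizontal distance between jar and well below 0.006 m and z of jar in the frame of well below 0.004 m and angle between jar's own z axis and vertical below 0.08 rad and z of cap in the frame of jar below 0.0795 m), for 0.1 s.
At the end, for the whole second after the job is handed in: Stamp and cutter upright on the bin floor, released; jar fully down in the well (6 mm, 4 mm) and untouched; cap turned left 35 to 145 degrees against the jar, gripped, still and level (0.15 rad), its underside 5 to 45 mm above the jar mouth, within 12 mm of its axis (x of stamp in the frame of bin between -0.045 and 0.045 m and y of stamp in the frame of bin between -0.053 and 0.053 m and z of each of stamp, cutter in the frame of bin below 0.006 m and angle between each of stamp, cutter, cap's own z axis and vertical below 0.15 rad and contact force between each of stamp, cutter, jar and the fingers below 0.1 N and linear speed of each of stamp, cutter below 0.03 m/s and x of cutter in the frame of bin between -0.045 and 0.045 m and y of cutter in the frame of bin between -0.053 and 0.053 m and horizontal distance between jar and well below 0.006 m and z of jar in the frame of well below 0.004 m and angle between jar's own z axis and vertical below 0.08 rad and z of cap in the frame of jar_mouth between 0.005 and 0.045 m and horizontal distance between cap and jar_mouth below 0.012 m and y of cap_edge in the frame of jar above 0.0165 m and contact force between cap and the fingers above 1 N and contact force between cap and jar below 0.1 N and contact force between jar and the arm below 0.1 N and linear speed of cap below 0.02 m/s); the arm keeps its last pose, push and grip.
It fails at once if the cap comes off while the jar is not in the well (z of cap in the frame of jar above 0.084 m and (horizontal distance between jar and well above 0.01 m or z of jar in the frame of well above 0.012 m)).
It fails at once if the jar tips over (angle between jar's own z axis and vertical above 0.6 rad).
It fails at once if a bystander is pushed more than 3 cm (distance of any of shaker, round_jar, ramekin, spatula from where it was at the start of the episode above 0.03 m).
It also fails if it takes over 67 s, if anything falls off the work surface, if the arm or the gripper's body presses on something with over 40 N, if the wrist force passes 120 N, or if a joint passes its speed limit or range.

## Working session

There is one attempt and no reset: what is moved stays moved. The work goes in short steps, Python scripts to look and compute and a tool call to move; the robot and the scene stay as the last step left them, time stands still between calls to the robot, and variables do not carry over. Pictures are saved under pics/ and viewed, at most 10 in all, crops included, and the job is handed in when it is done.

Besides the shell and the picture viewer there is one more tool, called after "Request:" by a JSON object that holds its "fn" and its "kwargs", one argument or row to a line. arm_command: Moves the arm, as the interface text tells. Its arguments: {"type":"object","properties":{"deltas":{"type":"array"},"gripper":{"type":"number"},"squeeze":{"type":"number"}},"required":["deltas"]}

```bash
mkdir -p pics; ls; python3 - <<'E'
from plant import monitor, eyes
import cv2, numpy as np
s=monitor.read_state(); print(s)
for n in ("top","side","wrist"):
    m=eyes.camera_model(n); print(n,m)
    cv2.imwrite(f"pics/{n}0.png",eyes.read_camera(n))
E
```

```text
pics
{'t': 0.0, 'q': array([ 1.08261056e+00,  1.31162366e-01,  1.48928314e+00, -3.75410129e-05,
        1.52295694e+00, -8.53867557e-02]), 'dq': array([ 0.00090062, -0.00211497,  0.00060712, -0.00103022,  0.00037113,
       -0.00080371]), 'joint_torque': array([ 1.55712689e-03, -5.59861887e+01, -4.91751981e+01,  7.69927120e-02,
        3.57653957e-02, -1.06527025e-04]), 'tool_pos': array([0.23489322, 0.55144022, 0.18628464]), 'orientation': array([-6.28348265e-01, -3.07762651e+00,  2.74295868e-03]), 'force': array([-0.84899982, -0.16986189,  0.30837531]), 'wrist_torque': array([-0.00371419, -0.03187188,  0.00300218]), 'gripper_force': 0.0, 'opening': 0.09317244703694375}
top {'fx': 477.2531820007122, 'fy': 477.2531820007122, 'cx': 274.83827699364736, 'cy': 214.0741418125693, 'rvec': array([ 2.12459957, -2.17000134,  0.108786  ]), 'tvec': array([-0.05236046,  0.59427368,  1.34224137])}
side {'fx': 544.6057896349904, 'fy': 544.6057896349904, 'cx': 289.33970390850203, 'cy': 208.26258157094324, 'rvec': array([ 2.40667322, -0.17942589,  0.04326129]), 'tvec': array([-0.58022119,  0.05075166,  1.61166087])}
wrist {'fx': 325.19226210127806, 'fy': 325.19226210127806, 'cx': 278.1420556667963, 'cy': 207.50412900811705, 'rvec': array([-2.42427647, -1.60312929, -0.21583131]), 'tvec': array([-0.59851901, -0.03184396,  0.39074547])}
```

View pics/top0.png

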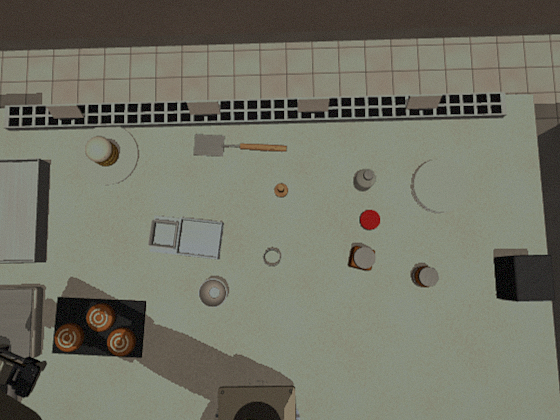

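View pics/side0.png

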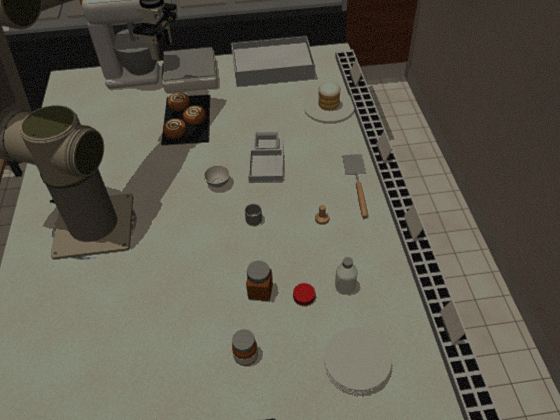

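Top view: caddy (185,237), with the well at (164,233) and the bin at (201,238); stamp (281,190), cutter (272,256).
- Could be taken for the jar or its cap: square amber jar with steel cap (362,257), round jar (425,275), red cap (370,219), shaker (365,179). By its square body, the jar is the one at (362,257) top and (259,280) side.
- Could be taken for the cutter: ramekin (213,292). The open tube at (272,256) is the cutter.

Next are the close crops.

```bash
python3 - <<'E'
import cv2, numpy as np
t=cv2.imread("pics/top0.png"); s=cv2.imread("pics/side0.png")
def crop(im,x,y,w,h,k):
    c=cv2.resize(im[y:y+h,x:x+w],None,fx=k,fy=k,interpolation=cv2.INTER_CUBIC)
    for i in range(0,w,10):
        cv2.line(c,(i*k,0),(i*k,6 if i%50 else 14),(0,0,255),1)
        if i%20==0: cv2.putText(c,str(x+i),(i*k,24),0,.35,(0,0,255),1)
    for j in range(0,h,10):
        cv2.line(c,(0,j*k),(6,j*k),(0,0,255),1)
        if j%20==0: cv2.putText(c,str(y+j),(8,j*k+4),0,.35,(0,0,255),1)
    return np.clip(c.astype(float)*1.3,0,255).astype('uint8')
# top composite: caddy 140..230 x 205..265 ; jar 335..395x 230..280; cutter+stamp
a=crop(t,140,208,100,60,8)
b=np.hstack([crop(t,340,235,50,37,8),crop(t,262,246,25,37,8),crop(t,268,177,25,37,8)])
cv2.imwrite("pics/topc.png",np.vstack([a,b])[:600])
a=np.hstack([crop(s,240,125,60,60,6),crop(s,240,255,70,60,6)])
b=np.hstack([crop(s,235,195,60,40,6),crop(s,300,195,70,40,6)])
cv2.imwrite("pics/sidec.png",np.vstack([a,b]))
E
```

```text
(no output)
```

View pics/topc.png

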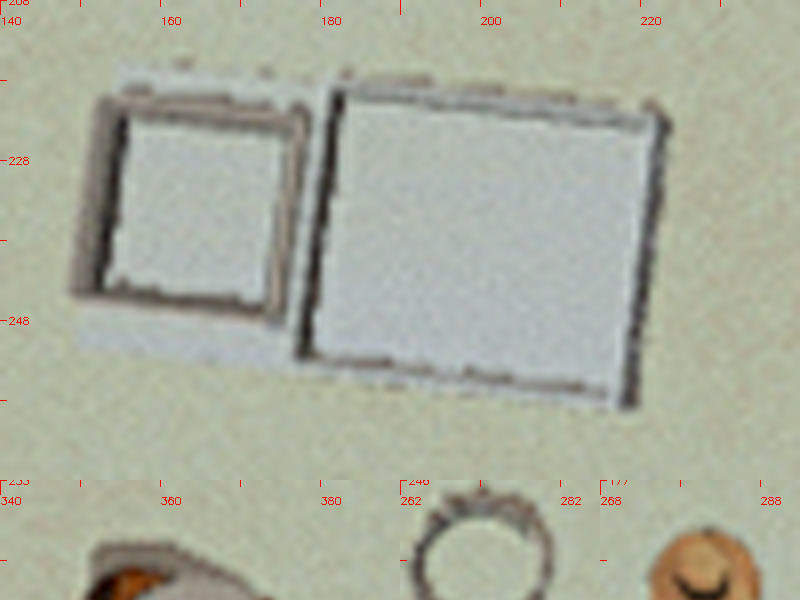

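View pics/sidec.png

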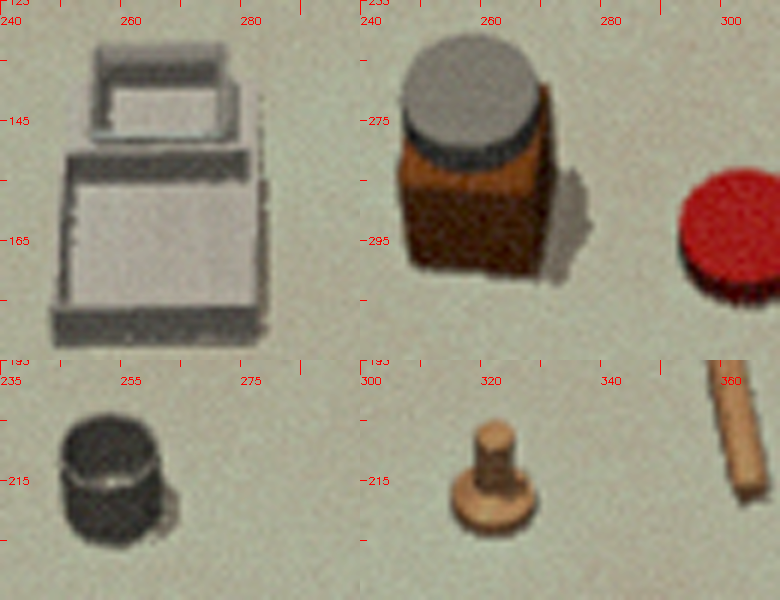

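Side crop: cap top ellipse centre (258,270), jar body below it square and amber, so the choice is confirmed. Cutter rim centre (251.5,210), stamp top (321,207.5), bin rim and well visible. Next I triangulate.

```bash
cat > h.py <<'E'
from plant import monitor, eyes
import cv2, numpy as np
from scipy.spatial.transform import Rotation as Ro
def ray(m,px):
    R=Ro.from_rotvec(m["rvec"]).as_matrix(); t=np.array(m["tvec"])
    x=(px[0]-m["cx"])/m["fx"]; y=(px[1]-m["cy"])/m["fy"]
    if m.get("fish"):
        r=np.hypot(x,y); k=np.sin(r)/r if r>1e-9 else 1; d=np.array([x*k,y*k,np.cos(r)])
    else: d=np.array([x,y,1.])
    d=R.T@d; return -R.T@t, d/np.linalg.norm(d)
def onz(m,px,z):
    o,d=ray(m,px); return o+d*(z-o[2])/d[2]
def proj(m,P):
    p=Ro.from_rotvec(m["rvec"]).apply(P)+m["tvec"]
    a=np.hypot(p[0],p[1]); k=np.arctan2(a,p[2])/a if m.get("fish") else 1/p[2]
    return np.array([m["cx"]+m["fx"]*k*p[0],m["cy"]+m["fy"]*k*p[1]])
def tri(*mp):
    A=np.zeros((3,3));b=np.zeros(3)
    for m,px in mp:
        o,d=ray(m,px); M=np.eye(3)-np.outer(d,d); A+=M;b+=M@o
    P=np.linalg.solve(A,b); return P,[np.round(proj(m,P)-px,1) for m,px in mp]
def model(n):
    m=dict(eyes.camera_model(n)); m["fish"]=(n=="wrist"); return m
E
python3 - <<'E'
from h import *
np.set_printoptions(precision=4,suppress=True)
T=model("top");S=model("side")
for n,a,b in (("captop",(365,257),(258,270)),("cutter rim",(272,255.5),(251.5,210)),("stamp top",(281.5,189.5),(321,207.5)),
  ("bin c1",(182,218.5),(282,150)),("bin c -y left",(219,258.5),(249,177)),("bin -y right",(223.5,221),(284,176)),("shaker",(369,174),(347.5,262)),("rjar",(428,274),(243,339))):
    print(n,*tri((T,a),(S,b)))
print("well floor",[onz(T,p,.005)[:2] for p in ((155.5,222.5),(175,225),(173,246),(152.5,244))])
print("bin rim",[onz(T,p,.028)[:2] for p in ((182,218.5),(223.5,221.5),(219,258.5),(177,252.5))])
print("camera wrist", ray(model("wrist"),(278,207)), ray(model("wrist"),(278,300))[1])
for n,p,z in (("ramekin",(213,292),.042),("red",(370,219),.02),("spat",(290,149),.01)): print(n,onz(T,p,z))
E
```

```text
captop [ 0.4634 -0.308   0.1019] [array([-0. , -0.4]), array([-0.4,  0.1])]
cutter rim [ 0.471  -0.0548  0.0468] [array([0. , 0.9]), array([ 0.9, -0.1])]
stamp top [ 0.664  -0.0858  0.0563] [array([-0. , -1.1]), array([-1. ,  0.2])]
bin c1 [0.5896 0.2061 0.0284] [array([-0. , -0.8]), array([-0.7,  0.1])]
bin c -y left [0.4714 0.0984 0.0294] [array([-0. , -0.9]), array([-0.9,  0.1])]
bin -y right [0.5795 0.0847 0.03  ] [array([-0. , -0.9]), array([-0.8,  0.2])]
shaker [ 0.6886 -0.3267  0.1136] [array([ 0. , -0.2]), array([-0.2,  0. ])]
rjar [ 0.4116 -0.4812  0.0796] [array([0.1, 0.6]), array([ 0.7, -0.1])]
well floor [array([0.5797, 0.29  ]), array([0.571 , 0.2318]), array([0.509 , 0.2374]), array([0.5161, 0.2982])]
bin rim [array([0.5871, 0.2061]), array([0.5757, 0.0849]), array([0.4688, 0.0986]), array([0.4885, 0.2202])]
camera wrist (array([0.1668, 0.5805, 0.3838]), array([ 0.2441, -0.1066, -0.9639])) [ 0.4844 -0.2086 -0.8496]
ramekin [0.3743 0.1141 0.042 ]
red [ 0.5744 -0.3407  0.02  ]
spat [ 0.7913 -0.1136  0.01  ]
```

Request:
{"fn": "arm_command", "kwargs": {
  "deltas": [
    [[2.5, -2.9, 0.6, 0, 0, -6.1], [2.5, -2.9, 0.6, 0, 0, -6.1], [2.5, -2.9, 0.6, 0, 0, -6.1], [2.5, -2.9, 0.6, 0, 0, -6.1], [2.5, -2.9, 0.6, 0, 0, -6.1], [2.5, -2.9, 0.6, 0, 0, -6.1], [2.5, -2.9, 0.6, 0, 0, -6.1], [2.5, -2.9, 0.6, 0, 0, -6.1], [2.5, -2.9, 0.6, 0, 0, -6.1], [2.5, -2.9, 0.6, 0, 0, -6.1], [2.5, -2.9, 0.6, 0, 0, -6.1], [2.5, -2.9, 0.6, 0, 0, -6.1]]
  ],
  "gripper": 1
}}

```text
t: 1.15
tool_pos: [0.536, 0.2023, 0.2594]
orientation: [-2.345, -2.09, 0.0]
force: [1.1, 0.7, -0.3]
opening: 0.0933
gripper_force: 0.0
```

Request:
{"fn": "arm_command", "kwargs": {
  "deltas": [
    [[0, 0, 0, 0, 0, 0], [0, 0, 0, 0, 0, 0], [0, 0, 0, 0, 0, 0]]
  ]
}}

```text
t: 1.4
tool_pos: [0.5347, 0.2041, 0.2588]
orientation: [-2.338, -2.097, 0.001]
force: [-0.4, 0.1, 0.2]
opening: 0.0934
gripper_force: 0.0
```

```bash
python3 - <<'E'
from h import *
import json
m=model("wrist"); im=eyes.read_camera("wrist"); s=monitor.read_state()
print(s["tool_pos"],s["orientation"],s["q"])
cv2.imwrite("pics/w1.png",im)
json.dump({k:(v.tolist() if hasattr(v,'tolist') else v) for k,v in m.items()},open("w1.json","w"))
print([proj(m,p).round() for p in ((.53,.153,.03),(.544,.264,.005),(.664,-.086,.055),(.471,-.055,.045),(.463,-.308,.1))])
c=cv2.resize(im,(800,600),interpolation=cv2.INTER_CUBIC)
cv2.imwrite("pics/w1b.png",np.clip(c*1.3,0,255))
E
```

```text
[0.53437012 0.20474621 0.25879495] [-2.33713904e+00 -2.09798567e+00  1.14406079e-03] [2.75940724e-01 3.76476352e-02 1.45711730e+00 5.15807736e-04
 1.64789098e+00 3.83720997e-01]
[array([279., 212.]), array([280., 129.]), array([377., 347.]), array([256., 343.]), array([270., 453.])][ WARN:0@1.273] global loadsave.cpp:1063 imwrite_ Unsupported depth image for selected encoder is fallbacked to CV_8U.
```

View pics/w1b.png

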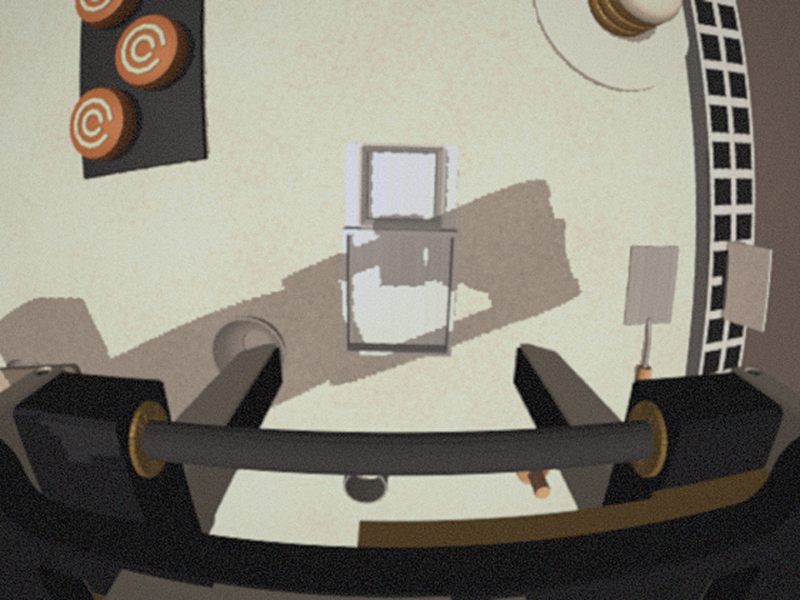

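Wrist view (x1.43 enlarged): well rim corners (361,146), (445,148), (443,229), (358,227). Bin outer rim corners (344,229), (457,230), (450,354), (347,351). The cutter (365,487) and stamp (535,478) are partly hidden by the gripper.

```bash
python3 - <<'E'
from h import *
import json
np.set_printoptions(precision=4,suppress=True)
m=json.load(open("w1.json")); k=1/1.42857
W=[(361,146),(445,148),(443,229),(358,227)]
B=[(344,229),(457,230),(450,354),(347,351)]
for n,Q,z in (("well",W,.033),("bin",B,.028)):
    P=np.array([onz(m,(a*k,b*k),z)[:2] for a,b in Q]); print(n,P,P.mean(0),[np.linalg.norm(P[i]-P[i-1]) for i in range(4)],
      [np.degrees(np.arctan2(*(P[i]-P[j])[::-1])) for i,j in ((1,0),(2,3),(0,3),(1,2))])
F=[(371,152),(437,154)]
print(onz(m,(371*k,152*k),.005),onz(m,(438*k,153*k),.005))
# sub-pixel objects: top & side cap ellipse fit
T=model("top");S=model("side"); s=cv2.imread("pics/side0.png"); t=cv2.imread("pics/top0.png")
# jar body bottom corners in side image
for n,p,z in (("front-left bottom",(248.5,299),0),("front-right bottom",(270,300.5),0),("fl shoulder",(247,285.5),.072),("fr sh",(271.5,287.5),.072),("br",(272.5,269.5),.072)):
    print(n,onz(S,p,z))
c=cv2.resize(t[232:282,335:395],None,fx=10,fy=10,interpolation=cv2.INTER_CUBIC)
cv2.imwrite("pics/jt.png",np.clip(c*1.4,0,255).astype('uint8'))
E
```

```text
well [[0.5125 0.3033]
 [0.5873 0.2934]
 [0.5783 0.2197]
 [0.501  0.2299]] [0.5448 0.2616] [np.float64(0.07425039882509667), np.float64(0.07549256300274525), np.float64(0.07432070398710765), np.float64(0.07795938268146006)] [np.float64(-7.471460727823057), np.float64(-7.537186014482469), np.float64(81.13260181692574), np.float64(83.03576335615153)]
bin [[0.4873 0.229 ]
 [0.5917 0.2168]
 [0.5754 0.0938]
 [0.4735 0.1082]] [0.532  0.1619] [np.float64(0.12163023868572015), np.float64(0.10511811367620745), np.float64(0.12400916883696164), np.float64(0.1029656587412345)] [np.float64(-6.687234691184597), np.float64(-8.00370737411082), np.float64(83.46897260407158), np.float64(82.45889138375034)]
[0.5193 0.298  0.005 ] [0.583  0.2902 0.005 ]
front-left bottom [ 0.4314 -0.3238  0.    ]
front-right bottom [ 0.4868 -0.337   0.    ]
fl shoulder [ 0.4324 -0.3297  0.072 ]
fr sh [ 0.4929 -0.3452  0.072 ]
br [ 0.5021 -0.2908  0.072 ]
```

View pics/jt.png

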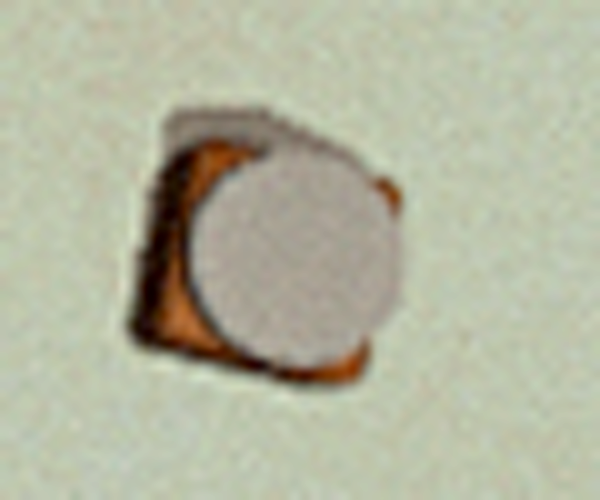

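Request:
{"fn": "arm_command", "kwargs": {
  "deltas": [
    [[1.44, -3.23, -1.4, 0, 0, -0.14], [1.44, -3.23, -1.4, 0, 0, -0.14], [1.44, -3.23, -1.4, 0, 0, -0.14], [1.44, -3.23, -1.4, 0, 0, -0.14], [1.44, -3.23, -1.4, 0, 0, -0.14], [1.44, -3.23, -1.4, 0, 0, -0.14], [1.44, -3.23, -1.4, 0, 0, -0.14], [1.44, -3.23, -1.4, 0, 0, -0.14], [1.44, -3.23, -1.4, 0, 0, -0.14], [0, 0, 0, 0, 0, 0], [0, 0, 0, 0, 0, 0], [0, 0, 0, 0, 0, 0]]
  ]
}}

```text
t: 2.45
tool_pos: [0.6645, -0.0849, 0.1331]
orientation: [-2.36, -2.072, 0.0]
force: [-0.6, -0.4, -0.7]
opening: 0.0928
gripper_force: 0.0
```

Request:
{"fn": "arm_command", "kwargs": {
  "deltas": [
    [[0, 0, -2.5, 0, 0, 0], [0, 0, -2.5, 0, 0, 0], [0, 0, -2.5, 0, 0, 0], [0, 0, -1.8, 0, 0, 0], [0, 0, -1.0, 0, 0, 0], [0, 0, 0, 0, 0, 0], [0, 0, 0, 0, 0, 0]]
  ]
}}

```text
t: 3.03
tool_pos: [0.6651, -0.0854, 0.0313]
orientation: [2.361, 2.072, 0.001]
force: [-0.4, -0.1, 0.8]
opening: 0.0931
gripper_force: 0.0
```

Request:
{"fn": "arm_command", "kwargs": {
  "deltas": [
    [[0, 0, 0, 0, 0, 0], [0, 0, 0, 0, 0, 0], [0, 0, 0, 0, 0, 0], [0, 0, 0, 0, 0, 0], [0, 0, 0, 0, 0, 0], [0, 0, 0, 0, 0, 0], [0, 0, 0, 0, 0, 0], [0, 0, 0, 0, 0, 0], [0, 0, 0, 0, 0, 0], [0, 0, 0, 0, 0, 0]]
  ],
  "gripper": -1,
  "squeeze": 15
}}

```text
t: 3.87
tool_pos: [0.6647, -0.0867, 0.0303]
orientation: [-2.363, -2.07, 0.0]
force: [-0.2, 0.3, -0.9]
opening: 0.0308
gripper_force: 0.0
```

Request:
{"fn": "arm_command", "kwargs": {
  "deltas": [
    [[0, 0, 0, 0, 0, 0], [0, 0, 0, 0, 0, 0], [0, 0, 0, 0, 0, 0], [0, 0, 0, 0, 0, 0], [0, 0, 0, 0, 0, 0], [0, 0, 1.5, 0, 0, 0], [0, 0, 2.5, 0, 0, 0], [0, 0, 3, 0, 0, 0]]
  ]
}}

```text
t: 4.53
tool_pos: [0.663, -0.0864, 0.0997]
orientation: [-2.36, -2.068, 0.004]
force: [1.0, -0.5, 0.1]
opening: 0.0006
gripper_force: 0.0
```

Request:
{"fn": "arm_command", "kwargs": {
  "deltas": [
    [[-1.0, 2.1, 0, 0, 0, 0], [-1.45, 3.15, 0, 0, 0, 0], [-1.45, 3.15, 0, 0, 0, 0], [-1.45, 3.15, 0, 0, 0, 0], [-1.45, 3.15, 0, 0, 0, 0], [-1.45, 3.15, 0, 0, 0, 0], [-1.45, 3.15, 0, 0, 0, 0], [-1.45, 3.15, 0, 0, 0, 0], [-1.1, 2.2, 0, 0, 0, 0], [-0.7, 1.1, 0, 0, 0, 0], [0, 0, 0, 0, 0, 0], [0, 0, 0, 0, 0, 0]]
  ]
}}

```text
t: 5.53
tool_pos: [0.5356, 0.1878, 0.1012]
orientation: [2.361, 2.072, 0.001]
force: [-0.8, -0.3, 1.2]
opening: 0.0007
gripper_force: 0.0
```

The fingers shut on nothing, so I look again.

```bash
python3 - <<'E'
from h import *
T=model("top")
t=eyes.read_camera("top"); s=eyes.read_camera("side")
t0=cv2.imread("pics/top0.png"); s0=cv2.imread("pics/side0.png")
f=lambda im,x,y,w,h,k: np.clip(cv2.resize(im[y:y+h,x:x+w],None,fx=k,fy=k,interpolation=cv2.INTER_CUBIC)*1.3,0,255).astype('uint8')
cv2.imwrite("pics/chk.png",np.vstack([np.hstack([f(t,250,160,80,60,5),f(s,290,180,80,60,5)]),np.hstack([f(t0,250,160,80,60,5),f(s0,290,180,80,60,5)])]))
E
```

```text
(no output)
```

View pics/chk.png

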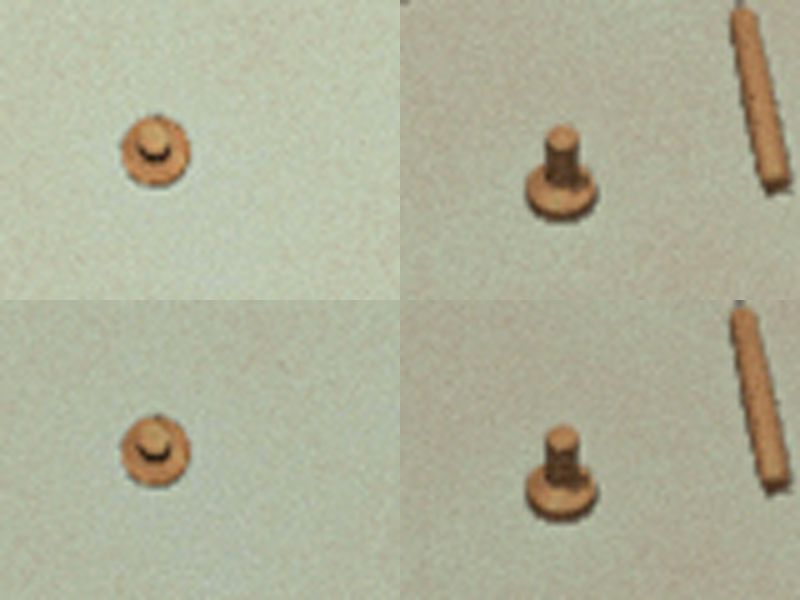

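```bash
python3 - <<'E'
from h import *
np.set_printoptions(precision=4,suppress=True)
T=model("top");S=model("side");m=model("wrist");s=monitor.read_state(); p=s["tool_pos"]; print(p,s["t"],s["opening"])
for P in (p,p+[0,0,.019]): print(proj(T,P),proj(S,P),proj(m,P))
R=Ro.from_rotvec(s["orientation"]).as_matrix(); print(R)
print(tri((T,(280.6,187.4)),(S,(322.4,207.6))), tri((T,(281.1,190.3)),(S,(322.2,217.8))))
t=eyes.read_camera("top"); sd=eyes.read_camera("side"); w=eyes.read_camera("wrist")
f=lambda im,x,y,w,h,k: np.clip(cv2.resize(im[y:y+h,x:x+w],None,fx=k,fy=k,interpolation=cv2.INTER_CUBIC)*1.3,0,255).astype('uint8')
u=np.round(proj(T,p)).astype(int);v=np.round(proj(S,p)).astype(int)
for im,q in ((t,proj(T,p)),(sd,proj(S,p)),(w,proj(m,p))): cv2.circle(im,tuple(np.round(q).astype(int)),2,(0,0,255),-1)
a=np.hstack([f(t,u[0]-50,u[1]-37,100,75,4),f(sd,v[0]-50,v[1]-37,100,75,4)])
b=cv2.resize(w,(400,300)); b=np.hstack([b,cv2.resize(w[190:340,180:380],(400,300))])
cv2.imwrite("pics/tcp.png",np.vstack([a,b]))
E
```

```text
[0.5361 0.1867 0.1008] 5.6333 0.0006232796159061852
[183.2271 233.7783] [264.4531 138.8893] [277.8805 235.6919]
[181.7283 233.2052] [264.1325 134.2288] [277.86   246.9503]
[[ 0.132   0.9912  0.0008]
 [ 0.9913 -0.132  -0.0004]
 [-0.0003  0.0009 -1.    ]]
(array([ 0.6698, -0.0833,  0.0525]), [array([-0. , -0.7]), array([-0.7,  0.2])]) (array([ 0.6696, -0.0843,  0.0083]), [array([-0. , -0.9]), array([-0.8,  0.2])])
```

View pics/tcp.png

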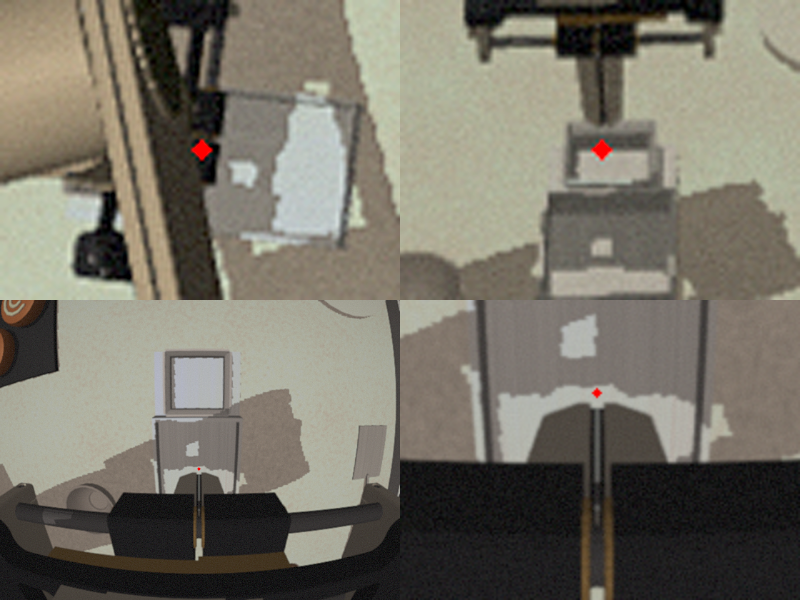

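The TCP marker lies beyond the visible fingertips in both the side and the wrist view (about 7 px and 6 px). I'll measure where the tips really are.

```bash
python3 - <<'E'
from h import *
import json
np.set_printoptions(precision=4,suppress=True)
S=model("side");m=model("wrist");s=monitor.read_state(); p=s["tool_pos"]
print(p, tri((S,(264.4,132.0)),(m,(278.3,241.7))))
m1=json.load(open("w1.json")); p1=np.array([.53437,.20475,.25880]);R=Ro.from_rotvec([-2.33714,-2.09799,.00114]).as_matrix()
for dz in (0,.01,.02,.03):
    print(dz,"open tips (obs ~192,243 / 361,242)",proj(m1,p1+R@[0.0075,.0465,-dz]),proj(m1,p1+R@[0.0075,-.0465,-dz]),
     "closed (obs S 264.4,132; W 278.3,241.7)",proj(S,p+R@[-.0075,0,-dz]),proj(m,p+R@[.0075,0,-dz]))
print(ray(S,(280,210))[0])
# motion-difference search of fingertips in side view: nothing moved; print column profile under gripper
sd=eyes.read_camera("side"); print(sd[118:146,264].sum(1))
E
```

```text
[0.5359 0.1866 0.1004] (array([0.5373, 0.1918, 0.1244]), [array([-0.1,  0. ]), array([ 0.7, -0. ])])
0 open tips (obs ~192,243 / 361,242) [348.7899 223.5694] [205.6426 223.6481] closed (obs S 264.4,132; W 278.3,241.7) [264.4055 140.6168] [277.5346 224.705 ]
0.01 open tips (obs ~192,243 / 361,242) [352.0566 228.6486] [202.2748 228.7229] closed (obs S 264.4,132; W 278.3,241.7) [264.2405 138.1744] [277.5146 229.9378]
0.02 open tips (obs ~192,243 / 361,242) [355.6208 234.2151] [198.6014 234.2831] closed (obs S 264.4,132; W 278.3,241.7) [264.0741 135.7104] [277.4926 235.6916]
0.03 open tips (obs ~192,243 / 361,242) [359.5216 240.3373] [194.5823 240.3965] closed (obs S 264.4,132; W 278.3,241.7) [263.9061 133.2244] [277.4685 242.044 ]
[ 0.4503 -1.1099  1.2256]
[104 128 119  87  98  85  88  84  81  57  61  82  77  45  92 188 273 238
 171 169 179 258 377 388 390 375 384 376]
```

Both views say the true fingertips sit about 31 mm above the reported TCP, which explains the missed grasp. I'll confirm by a gentle touch of the closed fingers on the bin floor (z = 5 mm), expected at a reported z of about -0.026.

Request:
{"fn": "arm_command", "kwargs": {
  "deltas": [
    [[0, 0, -3, 0, 0, 0], [0, 0, -3, 0, 0, 0], [0, 0, -3, 0, 0, 0], [0, 0, -1.3, 0, 0, 0], [0, 0, -0.5, 0, 0, 0], [0, 0, 0, 0, 0, 0], [0, 0, 0, 0, 0, 0], [0, 0, 0, 0, 0, 0]]
  ]
}}

```text
t: 6.5
tool_pos: [0.5372, 0.1882, -0.0054]
orientation: [2.362, 2.069, 0.005]
force: [0.6, 0.0, 0.5]
opening: 0.0006
gripper_force: 0.0
```

Request:
{"fn": "arm_command", "kwargs": {
  "deltas": [
    [[0, 0, -0.3, 0, 0, 0], [0, 0, -0.3, 0, 0, 0], [0, 0, 0, 0, 0, 0], [0, 0, 0, 0, 0, 0]]
  ]
}}

```text
t: 6.83
tool_pos: [0.5352, 0.1878, -0.0136]
orientation: [-2.363, -2.071, 0.0]
force: [0.3, 1.0, -0.5]
opening: 0.0005
gripper_force: 0.0
```

Request:
{"fn": "arm_command", "kwargs": {
  "deltas": [
    [[0, 0, -0.2, 0, 0, 0], [0, 0, -0.2, 0, 0, 0], [0, 0, 0, 0, 0, 0], [0, 0, 0, 0, 0, 0]]
  ]
}}

```text
t: 7.17
tool_pos: [0.535, 0.1877, -0.018]
orientation: [-2.362, -2.07, 0.001]
force: [1.3, -0.9, 0.3]
opening: 0.0003
gripper_force: 0.0
```

Request:
{"fn": "arm_command", "kwargs": {
  "deltas": [
    [[0, 0, -0.2, 0, 0, 0], [0, 0, -0.2, 0, 0, 0], [0, 0, 0, 0, 0, 0], [0, 0, 0, 0, 0, 0]]
  ]
}}

```text
t: 7.5
tool_pos: [0.535, 0.1878, -0.0219]
orientation: [-2.362, -2.07, 0.001]
force: [0.0, 0.1, 0.1]
opening: 0.0007
gripper_force: 0.0
```

Request:
{"fn": "arm_command", "kwargs": {
  "deltas": [
    [[0, 0, -0.2, 0, 0, 0], [0, 0, 0, 0, 0, 0], [0, 0, 0, 0, 0, 0]]
  ]
}}

```text
t: 7.75
tool_pos: [0.5351, 0.1878, -0.0238]
orientation: [-2.363, -2.071, 0.0]
force: [-0.9, 0.9, 0.4]
opening: 0.0006
gripper_force: 0.0
```

Request:
{"fn": "arm_command", "kwargs": {
  "deltas": [
    [[0, 0, -0.2, 0, 0, 0], [0, 0, 0, 0, 0, 0], [0, 0, 0, 0, 0, 0]]
  ]
}}

```text
t: 8.0
tool_pos: [0.5352, 0.1878, -0.0258]
orientation: [-2.363, -2.071, 0.0]
force: [-0.3, -0.2, 0.9]
opening: 0.0008
gripper_force: 0.0
```

Request:
{"fn": "arm_command", "kwargs": {
  "deltas": [
    [[0, 0, -0.2, 0, 0, 0], [0, 0, 0, 0, 0, 0], [0, 0, 0, 0, 0, 0]]
  ]
}}

```text
t: 8.25
tool_pos: [0.5354, 0.1878, -0.026]
orientation: [2.363, 2.071, -0.0]
force: [-7.8, -2.6, 16.7]
opening: 0.001
gripper_force: 7.8
```

Request:
{"fn": "arm_command", "kwargs": {
  "deltas": [
    [[0, 0, -0.1, 0, 0, 0], [0, 0, 0, 0, 0, 0], [0, 0, 0, 0, 0, 0]]
  ]
}}

```text
t: 8.5
tool_pos: [0.5355, 0.1878, -0.0261]
orientation: [2.362, 2.071, -0.0]
force: [-12.2, -3.7, 24.8]
opening: 0.0005
gripper_force: 12.5
```

Request:
{"fn": "arm_command", "kwargs": {
  "deltas": [
    [[0, 0, -0.1, 0, 0, 0], [0, 0, 0, 0, 0, 0], [0, 0, 0, 0, 0, 0]]
  ]
}}

```text
t: 8.75
tool_pos: [0.5354, 0.1879, -0.0261]
orientation: [-2.362, -2.071, 0.001]
force: [-17.7, -5.1, 33.3]
opening: 0.0005
gripper_force: 17.1
```

The touch confirms it: contact at -0.026, so real tip z = reported z + 0.031. I go back to the stamp with that correction.

Request:
{"fn": "arm_command", "kwargs": {
  "deltas": [
    [[0, 0, 4, 0, 0, 0], [0, 0, 4, 0, 0, 0], [0, 0, 3.9, 0, 0, 0], [1.75, -3.4, 0, 0, 0, 0], [1.75, -3.5, 0, 0, 0, 0], [1.75, -3.5, 0, 0, 0, 0], [1.75, -3.5, 0, 0, 0, 0], [1.75, -3.5, 0, 0, 0, 0], [1.75, -3.5, 0, 0, 0, 0], [1.75, -3.5, 0, 0, 0, 0], [1.15, -2.8, 0, 0, 0, 0], [0, 0, 0, 0, 0, 0]]
  ],
  "gripper": 1
}}

```text
t: 9.75
tool_pos: [0.6706, -0.0905, 0.0892]
orientation: [2.366, 2.063, -0.001]
force: [0.3, -0.0, -0.7]
opening: 0.0761
gripper_force: 0.0
```

Request:
{"fn": "arm_command", "kwargs": {
  "deltas": [
    [[0, 0, 0, 0, 0, 0], [0, 0, -2.5, 0, 0, 0], [0, 0, -2.5, 0, 0, 0], [0, 0, -2, 0, 0, 0], [0, 0, -1.2, 0, 0, 0], [0, 0, -0.8, 0, 0, 0], [0, 0, 0, 0, 0, 0], [0, 0, 0, 0, 0, 0]]
  ]
}}

```text
t: 10.42
tool_pos: [0.6695, -0.0837, -0.0001]
orientation: [2.362, 2.071, 0.0]
force: [0.2, 0.5, -0.3]
opening: 0.0929
gripper_force: 0.0
```

Request:
{"fn": "arm_command", "kwargs": {
  "deltas": [
    [[0, 0, 0, 0, 0, 0], [0, 0, 0, 0, 0, 0], [0, 0, 0, 0, 0, 0], [0, 0, 0, 0, 0, 0], [0, 0, 0, 0, 0, 0], [0, 0, 0, 0, 0, 0], [0, 0, 0, 0, 0, 0], [0, 0, 0, 0, 0, 0], [0, 0, 0, 0, 0, 0], [0, 0, 0, 0, 0, 0], [0, 0, 0, 0, 0, 0], [0, 0, 0, 0, 0, 0]]
  ],
  "gripper": -1,
  "squeeze": 15
}}

```text
t: 11.42
tool_pos: [0.6692, -0.0842, -0.0007]
orientation: [-2.363, -2.07, 0.0]
force: [0.3, 0.6, -0.4]
opening: 0.0189
gripper_force: 15.0
```

Request:
{"fn": "arm_command", "kwargs": {
  "deltas": [
    [[0, 0, 1.5, 0, 0, 0], [0, 0, 2.7, 0, 0, 0], [0, 0, 2.8, 0, 0, 0], [-1.7, 3.4, 0, 0, 0, 0], [-1.7, 3.4, 0, 0, 0, 0], [-1.7, 3.4, 0, 0, 0, 0], [-1.7, 3.4, 0, 0, 0, 0], [-1.7, 3.4, 0, 0, 0, 0], [-1.7, 3.4, 0, 0, 0, 0], [-1.5, 3.2, 0, 0, 0, 0], [-1.1, 2.3, 0, 0, 0, 0], [-0.6, 1.3, 0, 0, 0, 0]]
  ]
}}

```text
t: 12.42
tool_pos: [0.5341, 0.1905, 0.0706]
orientation: [-2.36, -2.073, -0.002]
force: [0.3, 0.1, -0.1]
opening: 0.0184
gripper_force: 15.0
```

Request:
{"fn": "arm_command", "kwargs": {
  "deltas": [
    [[0, 0, 0, 0, 0, 0], [0, 0, 0, 0, 0, 0], [0, 0, -2, 0, 0, 0], [0, 0, -2, 0, 0, 0], [0, 0, -1.5, 0, 0, 0], [0, 0, -0.5, 0, 0, 0], [0, 0, -0.3, 0, 0, 0], [0, 0, -0.2, 0, 0, 0], [0, 0, 0, 0, 0, 0], [0, 0, 0, 0, 0, 0]]
  ]
}}

```text
t: 13.25
tool_pos: [0.5363, 0.1877, 0.0054]
orientation: [2.363, 2.07, 0.002]
force: [0.7, -0.8, 0.5]
opening: 0.0187
gripper_force: 15.0
```

Request:
{"fn": "arm_command", "kwargs": {
  "deltas": [
    [[0, 0, -0.1, 0, 0, 0], [0, 0, 0, 0, 0, 0], [0, 0, 0, 0, 0, 0]]
  ]
}}

```text
t: 13.5
tool_pos: [0.536, 0.188, 0.0041]
orientation: [2.362, 2.07, 0.002]
force: [0.4, 0.3, 2.1]
opening: 0.0188
gripper_force: 15.0
```

Request:
{"fn": "arm_command", "kwargs": {
  "deltas": [
    [[0, 0, 0, 0, 0, 0], [0, 0, 0, 0, 0, 0], [0, 0, 0, 0, 0, 0], [0, 0, 0, 0, 0, 0], [0, 0, 0, 0, 0, 0], [0, 0, 1.5, 0, 0, 0], [0, 0, 3, 0, 0, 0], [0, 0, 3.5, 0, 0, 0]]
  ],
  "gripper": 1
}}

```text
t: 14.17
tool_pos: [0.5328, 0.1872, 0.0815]
orientation: [-2.361, -2.069, 0.008]
force: [0.6, -0.7, 0.4]
opening: 0.0671
gripper_force: 0.0
```

Request:
{"fn": "arm_command", "kwargs": {
  "deltas": [
    [[-0.9, -3.5, 0, 0, 0, 0], [-0.9, -3.5, 0, 0, 0, 0], [-0.9, -3.5, 0, 0, 0, 0], [-0.9, -3.5, 0, 0, 0, 0], [-0.9, -3.5, 0, 0, 0, 0], [-0.9, -3.5, 0, 0, 0, 0], [-0.7, -3.3, 0, 0, 0, 0], [0, 0, 0, 0, 0, 0], [0, 0, 0, 0, 0, 0], [0, 0, 0, 0, 0, 0]]
  ],
  "gripper": 1
}}

```text
t: 15.0
tool_pos: [0.4744, -0.0549, 0.0834]
orientation: [-2.364, -2.069, -0.001]
force: [0.1, -0.2, -1.1]
opening: 0.093
gripper_force: 0.0
```

```bash
python3 - <<'E'
from h import *
np.set_printoptions(precision=4,suppress=True)
T=model("top");S=model("side"); print(tri((T,(272.2,256)),(S,(253.4,209.8))))
s=monitor.read_state();print(s["tool_pos"],s["opening"])
# stamp in bin check from wrist + cutter in wrist
m=model("wrist"); im=eyes.read_camera("wrist"); P=(.4745,-.055,.045)
print(proj(m,P),proj(m,(.536,.188,.06)))
a=cv2.resize(im,(560,420)); 
x,y=np.round(proj(m,P)).astype(int); cv2.circle(a,(x,y),2,(0,0,255),-1)
cv2.imwrite("pics/w2.png",np.clip(a*1.3,0,255).astype('uint8'))
E
```

```text
(array([ 0.473 , -0.0553,  0.047 ]), [array([-0. , -0.3]), array([-0.3,  0. ])])
[ 0.4744 -0.0549  0.0834] 0.09298180500736027
[278.0553 218.0756] [316.7694 -97.7061]
```

View pics/w2.png

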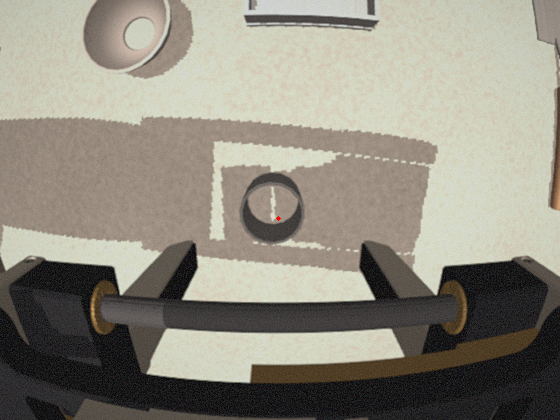

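Wrist view: cutter rim centred at about (272,213), between the open fingertips (195,245) and (362,245), so about 5 mm off in x and y. I correct half of that and descend.

Request:
{"fn": "arm_command", "kwargs": {
  "deltas": [
    [[-0.4, 0.3, -1, 0, 0, 0], [0, 0, -2.5, 0, 0, 0], [0, 0, -2.5, 0, 0, 0], [0, 0, -1.6, 0, 0, 0], [0, 0, -0.8, 0, 0, 0], [0, 0, -0.5, 0, 0, 0], [0, 0, 0, 0, 0, 0]]
  ]
}}

```text
t: 15.63
tool_pos: [0.4695, -0.0513, -0.0067]
orientation: [-2.36, -2.071, 0.002]
force: [-0.1, -0.1, -0.3]
opening: 0.0929
gripper_force: 0.0
```

Request:
{"fn": "arm_command", "kwargs": {
  "deltas": [
    [[0, 0, 0, 0, 0, 0], [0, 0, 0, 0, 0, 0], [0, 0, 0, 0, 0, 0], [0, 0, 0, 0, 0, 0], [0, 0, 0, 0, 0, 0], [0, 0, 0, 0, 0, 0], [0, 0, 0, 0, 0, 0], [0, 0, 0, 0, 0, 0], [0, 0, 0, 0, 0, 0], [0, 0, 0, 0, 0, 0]]
  ],
  "gripper": -1,
  "squeeze": 15
}}

```text
t: 16.47
tool_pos: [0.4703, -0.0523, -0.0055]
orientation: [2.363, 2.07, 0.0]
force: [-0.8, -0.6, 2.2]
opening: 0.0493
gripper_force: 15.0
```

Request:
{"fn": "arm_command", "kwargs": {
  "deltas": [
    [[0, 0, 1.5, 0, 0, 0], [0, 0, 2.7, 0, 0, 0], [0, 0, 2.8, 0, 0, 0], [1.1, 3.5, 0, 0, 0, 0], [1.1, 3.6, 0, 0, 0, 0], [1.1, 3.6, 0, 0, 0, 0], [1.1, 3.5, 0, 0, 0, 0], [0.9, 2.6, 0, 0, 0, 0], [0.6, 1.6, 0, 0, 0, 0], [0, 0, 0, 0, 0, 0], [0, 0, 0, 0, 0, 0]]
  ]
}}

```text
t: 17.38
tool_pos: [0.5289, 0.1324, 0.0638]
orientation: [-2.36, -2.073, 0.001]
force: [-0.9, 1.0, -0.3]
opening: 0.0496
gripper_force: 15.0
```

Request:
{"fn": "arm_command", "kwargs": {
  "deltas": [
    [[0, 0, -2, 0, 0, 0], [0, 0, -2, 0, 0, 0], [0, 0, -1.5, 0, 0, 0], [0, 0, -0.5, 0, 0, 0], [0, 0, -0.3, 0, 0, 0], [0, 0, -0.2, 0, 0, 0], [0, 0, 0, 0, 0, 0], [0, 0, 0, 0, 0, 0]]
  ]
}}

```text
t: 18.05
tool_pos: [0.5302, 0.1317, 0.0005]
orientation: [2.362, 2.07, 0.002]
force: [0.3, 0.1, -1.0]
opening: 0.0496
gripper_force: 15.0
```

Request:
{"fn": "arm_command", "kwargs": {
  "deltas": [
    [[0, 0, -0.1, 0, 0, 0], [0, 0, 0, 0, 0, 0], [0, 0, 0, 0, 0, 0]]
  ]
}}

```text
t: 18.3
tool_pos: [0.5304, 0.1319, -0.0005]
orientation: [2.362, 2.07, 0.003]
force: [0.6, -1.2, 5.9]
opening: 0.0495
gripper_force: 15.0
```

Request:
{"fn": "arm_command", "kwargs": {
  "deltas": [
    [[0, 0, 0, 0, 0, 0], [0, 0, 0, 0, 0, 0], [0, 0, 0, 0, 0, 0], [0, 0, 0, 0, 0, 0], [0, 0, 1.5, 0, 0, 0], [0, 0, 3, 0, 0, 0], [0, 0, 4, 0, 0, 0], [0, 0, 4, 0, 0, 0], [0, 0, 2.5, 0, 0, 0], [0, 0, 0, 0, 0, 0]]
  ],
  "gripper": 0.5
}}

```text
t: 19.13
tool_pos: [0.5333, 0.1325, 0.1558]
orientation: [2.358, 2.067, 0.014]
force: [0.9, -0.6, 0.4]
opening: 0.0697
gripper_force: 0.0
```

Request:
{"fn": "arm_command", "kwargs": {
  "deltas": [
    [[-0.4, -4.0, 0.4, 0, 0, 0], [-0.4, -4.1, 0.4, 0, 0, 0], [-0.4, -4.1, 0.4, 0, 0, 0], [-0.4, -4.1, 0.4, 0, 0, 0], [-0.4, -4.1, 0.4, 0, 0, 0], [-0.4, -4.1, 0.4, 0, 0, 0], [-0.4, -4.1, 0.4, 0, 0, 0], [-0.4, -4.1, 0.4, 0, 0, 0], [-0.5, -4.1, 0.4, 0, 0, 0], [-0.5, -4.1, 0.4, 0, 0, 0], [-0.5, -4.1, 0.4, 0, 0, 0], [-0.5, -4.1, 0.1, 0, 0, 0]]
  ],
  "gripper": 1
}}

```text
t: 20.13
tool_pos: [0.4766, -0.3612, 0.1932]
orientation: [2.363, 2.07, 0.0]
force: [1.1, 0.4, -0.3]
opening: 0.0928
gripper_force: 0.0
```

Request:
{"fn": "arm_command", "kwargs": {
  "deltas": [
    [[-0.9, -4.0, 0, 0, 0, 0], [0, 0, 0, 0, 0, 0], [0, 0, 0, 0, 0, 0], [0, 0, 0, 0, 0, 0]]
  ]
}}

```text
t: 20.47
tool_pos: [0.4679, -0.3988, 0.1922]
orientation: [-2.362, -2.068, -0.0]
force: [0.6, -0.5, 0.4]
opening: 0.0931
gripper_force: 0.0
```

```bash
python3 - <<'E'
from h import *
np.set_printoptions(precision=4,suppress=True)
m=model("wrist"); im=eyes.read_camera("wrist"); s=monitor.read_state(); T=model("top");S=model("side")
t=eyes.read_camera("top"); sd=eyes.read_camera("side")
print(s["t"],s["tool_pos"],s["orientation"])
import pickle; pickle.dump((m,im,T,t,S,sd),open("w3.pkl","wb"))
# rectify wrist image to plane z (world patch) : 1 px = 0.4 mm
def rect(m,im,c,h,z,n=400):
    u=np.linspace(-h,h,n); X,Y=np.meshgrid(c[0]+u,c[1]-u)
    P=np.stack([X,Y,np.full_like(X,z)],-1).reshape(-1,3)
    p=Ro.from_rotvec(m["rvec"]).apply(P)+m["tvec"]; a=np.hypot(p[:,0],p[:,1]); k=np.arctan2(a,p[:,2])/a if m["fish"] else 1/p[:,2]
    q=np.stack([m["cx"]+m["fx"]*k*p[:,0],m["cy"]+m["fy"]*k*p[:,1]],-1).reshape(n,n,2).astype(np.float32)
    return cv2.remap(im,q[...,0],q[...,1],cv2.INTER_CUBIC)
A=rect(m,im,(.463,-.308),.06,.1); B=rect(m,im,(.463,-.308),.06,.0)
C=rect(T,t,(.532,.16),.1,.028,n=400); 
# wider well patch
D=cv2.resize(im[0:190,180:370],(200,200))
# grid ticks: each 10 mm
for I,h in ((A,.06),(B,.06)):
    for i in range(0,13): 
        x=int(i*400/12); cv2.line(I,(x,0),(x,8),(0,0,255),1); cv2.line(I,(0,x),(8,x),(0,0,255),1)
out=np.hstack([A,B]); out=np.vstack([out,np.hstack([C[100:300],rect(S,sd,(.532,.16),.1,.028)[100:300]])])
cv2.imwrite("pics/w3.png",np.clip(out*1.3,0,255).astype('uint8'))
E
```

```text
20.5167 [ 0.4683 -0.3982  0.1926] [-2.3612 -2.0702 -0.0005]
```

View pics/w3.png

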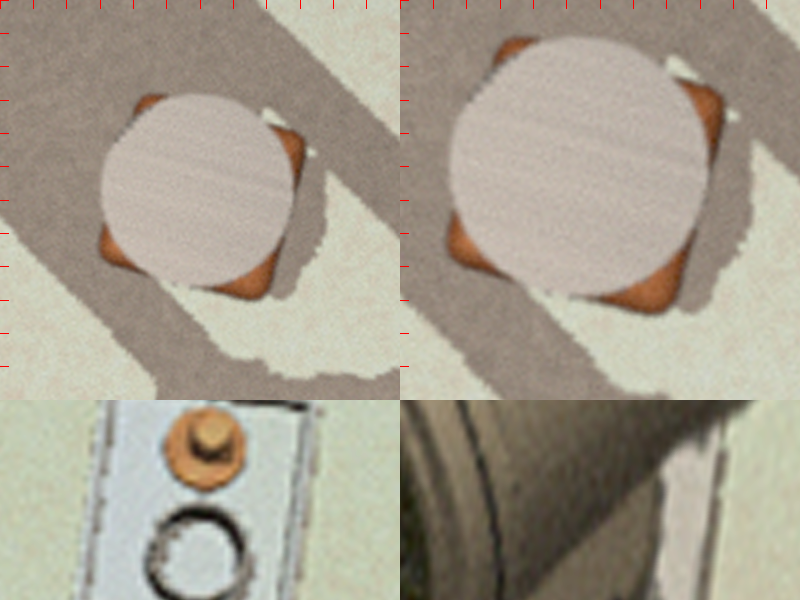

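The rectified view (0.3 mm per px) shows the cap top centred at (197.5,190), so the cap is at about (0.4623, -0.305) with a 58 mm diameter at z = 0.1. The body's lower edge, (115,265) to (235,296), gives a jar yaw of about -14.4°. The lower left patch shows the stamp and cutter upright in the bin. Next I refine the well pose by code.

```bash
cat > fit.py <<'E'
from h import *
import json,pickle
from scipy.optimize import minimize
np.set_printoptions(precision=4,suppress=True)
def rectpts(x0,x1,y0,y1,z,n=40):
    u=np.linspace(0.05,.95,n); L=[]
    for a,b in (((x0,y0),(x1,y0)),((x1,y0),(x1,y1)),((x1,y1),(x0,y1)),((x0,y1),(x0,y0))):
        L+= [(a[0]+(b[0]-a[0])*t,a[1]+(b[1]-a[1])*t,z) for t in u]
    return np.array(L)
M=np.vstack([rectpts(-.054,.054,-.104,.104,.003),rectpts(-.054,.054,-.104,.020,.028),rectpts(-.05,.05,-.1,.016,.028),rectpts(-.032,.032,.03,.094,.005),rectpts(-.037,.037,.025,.099,.033)])
def fit(m,im,p0):
    g=cv2.GaussianBlur(cv2.cvtColor(im,cv2.COLOR_BGR2GRAY).astype(np.float32),(0,0),1.0)
    G=np.hypot(cv2.Sobel(g,5,1,0),cv2.Sobel(g,5,0,1)); G=np.minimum(G,np.percentile(G,97))
    R=Ro.from_rotvec(m["rvec"])
    def f(v):
        c,s=np.cos(v[2]),np.sin(v[2]); P=M.copy(); P[:,0]=v[0]+c*M[:,0]-s*M[:,1]; P[:,1]=v[1]+s*M[:,0]+c*M[:,1]
        p=R.apply(P)+m["tvec"]; a=np.hypot(p[:,0],p[:,1]); k=np.arctan2(a,p[:,2])/a if m["fish"] else 1/p[:,2]
        q=np.stack([m["cx"]+m["fx"]*k*p[:,0],m["cy"]+m["fy"]*k*p[:,1]],-1).astype(np.float32)
        return -cv2.remap(G,q[:,:1].copy(),q[:,1:].copy(),cv2.INTER_LINEAR).mean()
    best=min(((f((p0[0]+dx,p0[1]+dy,p0[2]+da)),dx,dy,da) for dx in np.arange(-.01,.0101,.001) for dy in np.arange(-.01,.0101,.001) for da in np.radians(np.arange(-4,4.1,.5))))
    v=np.array(p0)+best[1:]; r=minimize(f,v,method="Nelder-Mead",options=dict(initial_simplex=[v,v+[.001,0,0],v+[0,.001,0],v+[0,0,.01]]))
    x,y,a=r.x; u=np.array([-np.sin(a),np.cos(a)])
    print("caddy",r.x[:2],"yaw",np.degrees(a),"score",-r.fun,"well",r.x[:2]+.062*u,"bin",r.x[:2]-.042*u)
if __name__=="__main__":
    p0=(.537,.2015,np.radians(-7.5))
    T=model("top");S=model("side")
    fit(T,cv2.imread("pics/top0.png"),p0); fit(S,cv2.imread("pics/side0.png"),p0)
    m1=json.load(open("w1.json")); fit(m1,cv2.imread("pics/w1.png"),p0)
E
python3 fit.py
```

```text
caddy [0.5393 0.1991] yaw -5.055714153496159 score 80.22379302978516 well [0.5447 0.2609] bin [0.5356 0.1573]
caddy [0.537  0.1984] yaw -8.008766754896131 score 100.6751937866211 well [0.5456 0.2598] bin [0.5311 0.1568]
caddy [0.5361 0.2019] yaw -7.767529721283665 score 81.793701171875 well [0.5444 0.2634] bin [0.5304 0.1603]
```

Request:
{"fn": "arm_command", "kwargs": {
  "deltas": [
    [[-0.2, 3.1, -2, 0, 0, 0], [-0.2, 3.1, -2, 0, 0, 0], [-0.2, 3.15, -2, 0, 0, 0], [0, 0, 0, 0, 0, 0], [0, 0, -2, 0, 0, 0], [0, 0, -2.5, 0, 0, 0], [0, 0, -2, 0, 0, 0], [0, 0, -1.2, 0, 0, 0], [0, 0, -0.8, 0, 0, 0], [0, 0, 0, 0, 0, 0], [0, 0, 0, 0, 0, 0]]
  ]
}}

```text
t: 21.53
tool_pos: [0.4627, -0.3057, 0.049]
orientation: [2.362, 2.071, 0.0]
force: [-0.2, -0.0, 0.3]
opening: 0.0928
gripper_force: 0.0
```

Request:
{"fn": "arm_command", "kwargs": {
  "deltas": [
    [[0, 0.05, -0.3, 0, 0, 0], [0, 0, 0, 0, 0, 0], [0, 0, 0, 0, 0, 0], [0, 0, 0, 0, 0, 0], [0, 0, 0, 0, 0, 0], [0, 0, 0, 0, 0, 0], [0, 0, 0, 0, 0, 0], [0, 0, 0, 0, 0, 0], [0, 0, 0, 0, 0, 0], [0, 0, 0, 0, 0, 0]]
  ],
  "gripper": -1,
  "squeeze": 50
}}

```text
t: 22.37
tool_pos: [0.4623, -0.3053, 0.0455]
orientation: [2.363, 2.07, -0.0]
force: [-2.3, 1.1, 3.4]
opening: 0.0573
gripper_force: 50.0
```

Request:
{"fn": "arm_command", "kwargs": {
  "deltas": [
    [[0, 0, 1, 0, 0, 0], [0, 0, 1.5, 0, 0, 0], [0, 0, 2, 0, 0, 0], [0, 0, 2.0, 0, 0, 0], [0, 0, 2.0, 0, 0, 0], [0, 0, 0.5, 0, 0, 0], [0, 0, 0, 0, 0, 0], [0, 0, 0, 0, 0, 0]]
  ]
}}

```text
t: 23.03
tool_pos: [0.462, -0.3049, 0.1345]
orientation: [-2.362, -2.07, 0.0]
force: [-0.8, -0.1, -5.7]
opening: 0.0574
gripper_force: 50.0
```

Request:
{"fn": "arm_command", "kwargs": {
  "deltas": [
    [[0.2, 1.5, 0, 0, 0, 0.5], [0.5, 3.3, 0, 0, 0, 0.5], [0.5, 3.6, 0, 0, 0, 0.5], [0.5, 3.6, 0, 0, 0, 0.5], [0.5, 3.6, 0, 0, 0, 0.5], [0.5, 3.6, 0, 0, 0, 0.5], [0.5, 3.6, 0, 0, 0, 0.5], [0.5, 3.6, 0, 0, 0, 0.5], [0.5, 3.6, 0, 0, 0, 0.5], [0.5, 3.6, 0, 0, 0, 0.5], [0.5, 3.6, 0, 0, 0, 0.5], [0.5, 3.6, 0, 0, 0, 0.5]]
  ]
}}

```text
t: 24.03
tool_pos: [0.5175, 0.1051, 0.1333]
orientation: [-2.249, -2.191, 0.004]
force: [0.7, -0.7, -4.9]
opening: 0.0574
gripper_force: 50.0
```

Request:
{"fn": "arm_command", "kwargs": {
  "deltas": [
    [[0.5, 3.6, 0, 0, 0, 0.5], [0.5, 3.6, 0, 0, 0, 0], [0.5, 3.6, 0, 0, 0, 0], [0.5, 2.8, 0, 0, 0, 0], [0.34, 1.5, 0, 0, 0, 0], [0.2, 0.9, 0, 0, 0, 0], [0, 0, 0, 0, 0, 0], [0, 0, 0, 0, 0, 0], [0, 0, 0, 0, 0, 0]]
  ]
}}

```text
t: 24.78
tool_pos: [0.5441, 0.2615, 0.1345]
orientation: [-2.242, -2.2, 0.003]
force: [0.4, 0.0, -3.8]
opening: 0.0573
gripper_force: 50.0
```

Request:
{"fn": "arm_command", "kwargs": {
  "deltas": [
    [[0, 0.15, -1, 0, 0, 0], [0, 0, -1.5, 0, 0, 0], [0, 0, -1.4, 0, 0, 0], [0, 0, -0.8, 0, 0, 0], [0, 0, -0.4, 0, 0, 0], [0, 0, 0, 0, 0, 0], [0, 0, 0, 0, 0, 0]]
  ]
}}

```text
t: 25.37
tool_pos: [0.5447, 0.2641, 0.0843]
orientation: [-2.242, -2.201, 0.0]
force: [0.7, -0.1, -4.1]
opening: 0.0576
gripper_force: 50.0
```

Request:
{"fn": "arm_command", "kwargs": {
  "deltas": [
    [[0, 0, -0.3, 0, 0, 0], [0, 0, -0.3, 0, 0, 0], [0, 0, -0.3, 0, 0, 0], [0, 0, -0.3, 0, 0, 0], [0, 0, 0, 0, 0, 0], [0, 0, 0, 0, 0, 0]]
  ]
}}

```text
t: 25.87
tool_pos: [0.5444, 0.2642, 0.072]
orientation: [-2.241, -2.201, 0.001]
force: [0.1, -0.1, -4.1]
opening: 0.0572
gripper_force: 50.0
```

Request:
{"fn": "arm_command", "kwargs": {
  "deltas": [
    [[0, 0, -0.2, 0, 0, 0], [0, 0, -0.2, 0, 0, 0], [0, 0, -0.2, 0, 0, 0], [0, 0, 0, 0, 0, 0], [0, 0, 0, 0, 0, 0]]
  ]
}}

```text
t: 26.28
tool_pos: [0.5445, 0.2642, 0.0661]
orientation: [-2.241, -2.201, 0.001]
force: [0.9, -0.2, -4.3]
opening: 0.0569
gripper_force: 50.0
```

Request:
{"fn": "arm_command", "kwargs": {
  "deltas": [
    [[0, 0, -0.2, 0, 0, 0], [0, 0, -0.2, 0, 0, 0], [0, 0, 0, 0, 0, 0], [0, 0, 0, 0, 0, 0]]
  ]
}}

```text
t: 26.62
tool_pos: [0.5445, 0.2642, 0.0621]
orientation: [-2.241, -2.201, 0.001]
force: [-0.2, 0.2, -4.4]
opening: 0.0574
gripper_force: 50.0
```

Sliding in freely. The floor is expected at about 0.0505.

Request:
{"fn": "arm_command", "kwargs": {
  "deltas": [
    [[0, 0, -0.2, 0, 0, 0], [0, 0, -0.2, 0, 0, 0], [0, 0, -0.2, 0, 0, 0], [0, 0, -0.2, 0, 0, 0], [0, 0, 0, 0, 0, 0], [0, 0, 0, 0, 0, 0]]
  ]
}}

```text
t: 27.12
tool_pos: [0.5445, 0.2642, 0.054]
orientation: [-2.241, -2.201, 0.001]
force: [1.0, 0.8, -4.3]
opening: 0.0578
gripper_force: 50.0
```

Request:
{"fn": "arm_command", "kwargs": {
  "deltas": [
    [[0, 0, -0.1, 0, 0, 0], [0, 0, -0.1, 0, 0, 0], [0, 0, -0.1, 0, 0, 0], [0, 0, -0.1, 0, 0, 0], [0, 0, 0, 0, 0, 0], [0, 0, 0, 0, 0, 0]]
  ]
}}

```text
t: 27.62
tool_pos: [0.5448, 0.2643, 0.0507]
orientation: [2.241, 2.201, 0.0]
force: [-1.0, 0.2, -0.8]
opening: 0.0578
gripper_force: 50.0
```

The jar is seated: the floor now carries its weight. I start unscrewing, turning anticlockwise with a slight rise.

Request:
{"fn": "arm_command", "kwargs": {
  "deltas": [
    [[0, 0, 0, 0, 0, 2], [0, 0, 0.01, 0, 0, 4.2], [0, 0, 0.01, 0, 0, 4.2], [0, 0, 0.01, 0, 0, 4.2], [0, 0, 0.01, 0, 0, 4.2], [0, 0, 0.01, 0, 0, 4.2], [0, 0, 0.01, 0, 0, 4.2], [0, 0, 0.01, 0, 0, 4.2], [0, 0, 0.01, 0, 0, 4.2], [0, 0, 0.01, 0, 0, 4.2], [0, 0, 0.01, 0, 0, 4.2]]
  ],
  "squeeze": 58
}}

```text
t: 28.53
tool_pos: [0.5451, 0.2647, 0.0521]
orientation: [1.248, 2.882, 0.002]
force: [-2.0, -1.0, 1.6]
opening: 0.0572
gripper_force: 58.0
```

```bash
python3 - <<'E'
from h import *
s=monitor.read_state(); print({k:np.round(s[k],3) for k in("t","q","tool_pos","orientation","force","wrist_torque","opening","gripper_force")})
E
```

```text
{'t': np.float64(28.533), 'q': array([ 0.367,  0.246,  1.611,  0.   ,  1.284, -0.386]), 'tool_pos': array([0.545, 0.265, 0.052]), 'orientation': array([1.248e+00, 2.882e+00, 2.000e-03]), 'force': array([-2.041, -0.978,  1.616]), 'wrist_torque': array([-0.028,  0.378, -0.101]), 'opening': np.float64(0.057), 'gripper_force': np.float64(57.999)}
```

Request:
{"fn": "arm_command", "kwargs": {
  "deltas": [
    [[0, 0, 0.01, 0, 0, 4.2], [0, 0, 0.01, 0, 0, 4.2], [0, 0, 0.01, 0, 0, 4.2], [0, 0, 0.01, 0, 0, 4.2], [0, 0, 0.01, 0, 0, 4.2], [0, 0, 0.01, 0, 0, 4.2], [0, 0, 0.01, 0, 0, 4.2], [0, 0, 0.01, 0, 0, 4.2], [0, 0, 0.01, 0, 0, 4.2], [0, 0, 0.01, 0, 0, 4.2], [0, 0, 0.01, 0, 0, 2], [0, 0, 0, 0, 0, 0]]
  ]
}}

```text
t: 29.53
tool_pos: [0.5454, 0.2646, 0.0532]
orientation: [0.081, 3.139, 0.001]
force: [-0.1, 0.6, 0.2]
opening: 0.0576
gripper_force: 58.0
```

```bash
python3 - <<'E'
from h import *
s=monitor.read_state(); print({k:np.round(s[k],3) for k in("t","q","tool_pos","orientation","force","wrist_torque","opening","gripper_force")})
E
```

```text
{'t': np.float64(29.533), 'q': array([ 0.367,  0.245,  1.61 ,  0.   ,  1.285, -1.152]), 'tool_pos': array([0.545, 0.265, 0.053]), 'orientation': array([8.100e-02, 3.139e+00, 1.000e-03]), 'force': array([-0.14 ,  0.598,  0.151]), 'wrist_torque': array([ 0.022, -0.007, -0.007]), 'opening': np.float64(0.058), 'gripper_force': np.float64(57.999)}
```

The thread has let go: 88° turned and the torque has dropped to zero. I lift gently and check the load.

Request:
{"fn": "arm_command", "kwargs": {
  "deltas": [
    [[0, 0, 0.1, 0, 0, 0], [0, 0, 0.1, 0, 0, 0], [0, 0, 0.1, 0, 0, 0], [0, 0, 0.1, 0, 0, 0], [0, 0, 0, 0, 0, 0], [0, 0, 0, 0, 0, 0]]
  ]
}}

```text
t: 30.03
tool_pos: [0.5448, 0.2643, 0.0566]
orientation: [0.084, 3.14, 0.0]
force: [0.7, -0.8, -0.7]
opening: 0.0576
gripper_force: 58.0
```

Request:
{"fn": "arm_command", "kwargs": {
  "deltas": [
    [[0, 0, 0.2, 0, 0, 0], [0, 0, 0.3, 0, 0, 0], [0, 0, 0.4, 0, 0, 0], [0, 0, 0.5, 0, 0, 0], [0, 0, 0.5, 0, 0, 0], [0, 0, 0.5, 0, 0, 0], [0, 0, 0.4, 0, 0, 0], [0, 0, 0.2, 0, 0, 0], [0, 0, 0.1, 0, 0, 0], [0, 0, 0, 0, 0, 0], [0, 0, 0, 0, 0, 0], [0, 0, 0, 0, 0, 0]]
  ]
}}

```text
t: 31.03
tool_pos: [0.5444, 0.2642, 0.087]
orientation: [-0.083, -3.14, 0.0]
force: [-0.2, 0.3, -0.8]
opening: 0.0579
gripper_force: 58.0
```

Request:
{"fn": "arm_command", "kwargs": {
  "deltas": [
    [[0, 0, 0, 0, 0, 0], [0, 0, 0, 0, 0, 0], [0, 0, 0, 0, 0, 0], [0, 0, 0, 0, 0, 0], [0, 0, 0, 0, 0, 0], [0, 0, 0, 0, 0, 0]]
  ]
}}

```text
t: 31.53
tool_pos: [0.5447, 0.2643, 0.0874]
orientation: [-0.083, -3.14, 0.0]
force: [0.8, 0.1, -0.4]
opening: 0.0573
gripper_force: 58.0
```

```bash
python3 - <<'E'
from h import *
np.set_printoptions(precision=3,suppress=True)
s=monitor.read_state(); print(s["t"],s["tool_pos"],s["force"],s["opening"],s["gripper_force"])
# jar still down? amber pixel check in side view, expected jar shoulder/base projections at well
S=model("side"); im=eyes.read_camera("side"); h=cv2.cvtColor(im,cv2.COLOR_BGR2HSV)
for n,z in (("bottom",.005),("shoulder",.077),("mouth",.100),("cap under",.12),("cap top",.142)): print(n,proj(S,(.5445,.2634,z)))
for r in range(70,150,4): print(r,[tuple(map(int,im[r,c])) for c in (256,262,268)])
E
```

```text
31.5333 [0.545 0.264 0.087] [ 0.779  0.102 -0.449] 0.05731886130712536 57.99972151784459
bottom [265.893 145.424]
shoulder [264.779 128.792]
mouth [264.409 123.264]
cap under [264.081 118.369]
cap top [263.713 112.886]
70 [(14, 26, 30), (14, 27, 24), (15, 24, 26)]
74 [(43, 46, 48), (51, 57, 61), (17, 11, 15)]
78 [(9, 12, 12), (0, 0, 0), (38, 43, 49)]
82 [(55, 65, 69), (52, 60, 66), (46, 55, 60)]
86 [(44, 49, 56), (47, 56, 62), (49, 63, 67)]
90 [(61, 70, 74), (48, 62, 64), (51, 59, 66)]
94 [(34, 39, 39), (27, 33, 33), (11, 14, 14)]
98 [(0, 0, 0), (14, 18, 9), (18, 19, 19)]
102 [(24, 21, 24), (5, 15, 14), (19, 20, 22)]
106 [(10, 16, 18), (0, 0, 2), (16, 19, 18)]
110 [(49, 57, 59), (52, 64, 69), (54, 64, 68)]
114 [(51, 61, 66), (51, 63, 68), (49, 59, 65)]
118 [(22, 23, 23), (47, 55, 58), (48, 57, 61)]
122 [(114, 132, 135), (37, 42, 41), (47, 52, 56)]
126 [(78, 95, 100), (26, 48, 90), (18, 44, 86)]
130 [(76, 91, 97), (4, 36, 76), (15, 39, 78)]
134 [(63, 71, 74), (23, 51, 91), (27, 50, 92)]
138 [(65, 71, 76), (20, 23, 45), (10, 25, 45)]
142 [(51, 55, 57), (7, 22, 43), (10, 21, 45)]
146 [(80, 84, 84), (59, 68, 73), (32, 45, 54)]
```

The amber body is still down in the well, the hand carries only the cap's weight, and everything is still. I hand in.

```bash
python3 -c "
from plant import ticket
print(ticket.close_job())"
```

```text
the job is handed in; nothing more can be done
None
```

I handed the job in at 31.5 s: the stamp and cutter stand upright in the bin, the jar is down in the well, and the cap, turned off by about 88°, is held still and level about 2 cm above the mouth; no verdict came back.

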